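# Nip a freshly bound book square in the twin-screw press

## Robot

A 6-joint arm with a two-finger parallel gripper is mounted at the origin on the work surface. World frame = base frame: x ahead of the robot, y to its left, z up, the work surface at z = 0. Lengths are in mm, angles in degrees, forces in N, time in s.
With the tool pointing down it reaches from about 375 to 925 mm from the base axis. Payload 5.7 kg.
Tool frame: the origin (TCP) lies on the centre line of the jaws, within the pads' length; the fingertips stand 25 mm ahead of it and the grasp point (between the pads) lies 6 mm ahead of it; z points along the fingers, y is the line along which they close (so a half turn about z gives the same grasp; the last joint's range is limited). The gripper opens to 85 mm and grips with 20 to 120 N. Pads are 22 mm wide; open, the fingers measure 114 mm over their backs; the gripper's body (76 mm by 85 mm) begins 54 mm behind the grasp point. The pads swing forward as they close: fully open they stand 13 mm farther back than shut.
Start: joints at [-83.314, 20.558, 86.54, -0, 72.909, -6.595], TCP at [137.825, -583.927, 256.267] pointing down, gripper open.
Joint ranges: [-170.27, 170.27], [-57.76, 135], [12.27, 136.19], [-55.21, 235.2], [11.17, 155.16], [-170.74, 170.74]. Speed limits (degrees/s): [136.94, 136.94, 180, 180, 180, 180].

## Interface

Orientations are given as [roll, pitch, yaw] about the fixed x, y, z axes, in that order (R = Rz(yaw) Ry(pitch) Rx(roll)).
In Python, from workcell import bot gives the robot as it stands.
- The arm moves only by the shell command python3 -m inch 'ROWS'. ROWS is JSON, a list of rows, each an object of numbers: "x", "y", "z": the shift along the world's x, y, z in mm; "turn": the turn about the world's z in degrees; "grip": the closure, from 0 (fully open) to 1 (shut). In form: [{"x": .., "y": .., "z": .., "turn": .., "grip": ..}, ...]. A call has 1 to 5 rows; each row shifts and turns the commanded pose from where the row before left it; what a row does not reach is not made up. A row lasts 1/12 s, in which the tool goes at most 41.7 mm and 7.16 degrees, less where a joint would pass 70% of its speed; a pose out of reach is approached as far as the arm can. A call with a gripper value outside its range is refused whole. The fingers move at their own pace and stop on an object; the grip force is fixed at half the most. Time passes only in rows, so rows that do not move let the fingers close. It gives the time, the measured TCP pose, the force, the opening and the grip force at its end, in the units of the state.
- bot.read_state(): the state, without advancing time (a new reading comes with each control period).
- bot.get_image(name): name is "scene" or "top" or "wrist"; returns a dict with "frame" (400x640x3 uint8, red, green, blue), "vertical_fov" (degrees; the focal length in pixels is half the picture's height over the tangent of half this angle, whatever the lens; pixels are square), "cx", "cy" (the principal point, pixels), "pose" (4x4, takes a point from camera to world coordinates). Camera axes: x right, y down, z forward; pixel columns grow to the right and rows downward; lengths in mm; the calibration is good to about 2 mm. A picture is of the moment at which its call begins. There is no depth.
- bot.finish_job(): hands the job in; it is judged then, once.
Trained networks look in the newest picture that a camera, given by its name, has taken for a name from the list of things; names that differ only in an ending like _2 or _b are one class to them, and where a whole thing is asked for, a point or a joint stands for the part that bears it (a point fixed in the world has none). Each returns a list of dicts, best first, with "conf" (0 to 1); they miss things now and then, are a little off and sometimes report something else, mostly with a low value. They report only what shows in the picture. A call takes as long as a camera call.
- bot.regions_of(query, camera): "pixels" (400x640 bool, what is visible of it) and "xy" ([column, row] in pixels, amid what is visible of it).
The state is a dict: "t": time; "qpos": joint angles; "joint_vel": joint speeds; "joint_efforts": joint torques, N m; "position": TCP position; "tool_rot": TCP orientation; "ft_force": force on the tool from outside, world axes, zero at the start; "ft_torque": the same for the moment, N m; "finger_gap": finger opening in mm; "gripper_force": force on a finger pad.
Only numpy, scipy, OpenCV 4.12 (cv2) and the standard library are available. Lean on these libraries where they do the work, as an engineer would, in place of code of your own. Each camera call takes 0.05 s, during which the arm holds its last target. There are 200 camera calls.

## Task

Slide the freshly glued book gently into the press until it sits fully home and square against the back fence. Then screw the platen down onto it, a quarter turn or less on one wing knob and then the same on the other, so that the platen stays square all the way, until both screws have bitten and the book is held firmly but not crushed. Let go of everything and leave the other things on the bench alone.

Things in the scene. Friction and masses are not known exactly. Their poses are not given: they have to be found in the camera images.
- press: twin-screw book press, dark cast frame fixed to the bench, 400 mm wide, 230 deep. Origin on the bench midway between the screws; x points from its open front to its back fence, y to its left screw, z up. Cross-beam: x -28 to +28 mm, top at z = 170 mm, with bosses up to 178 mm around the screws, which stand at x = 0, y = +140 and -140 mm. Left and right are as seen from the front, which faces the robot
- fence (a point): middle of the front face of the back fence, a steel angle 240 mm wide across the press (its y), top 62 mm above the bench; this point is at press x = +62 mm, 50 mm above the bench; axes as the press
- board (a point): point on the wooden packing board on which the book lies and slides, at the middle of its front edge, on its top face, about 41 mm above the bench. The board stays put but for sinking a little under load; press x -145 to +60 mm, 300 mm wide; axes as the press
- book_centre (a point): the glued paperback, cream cover, 148 mm from spine to fore-edge (its x), 210 mm along the spine (its y), 30 mm thick, 0.5 to 1 kg; this point is its centre, half-way up. x points from the spine (towards the robot) to the fore-edge (goes to the fence). Starts on the board 50 to 70 mm short of the fence. Home, its centre is at press x = -12 mm, its spine 31 mm in front of the platen
- book: the same book; origin under its centre, axes the same. It slides with 2 to 8 N; its cover bruises if it is pushed with more than 40 N
- platen: flat aluminium pressing plate hung on both screws under the beam: press x -55 to +55 mm, 330 mm wide, 22 thick; z is its upward normal; origin midway between the screws, 24 mm above its underside. Starts with its underside level, 3 to 4 mm above the book. With one screw 3.8 mm ahead of the other (0.0135 rad) it racks
- platen_left (a point): point on the platen's top face near its left end, 155 mm left of the middle, 45 mm in front of the screws' line; 22 mm above its underside. Squeezing: a fresh book is lofty: it first yields at only 12 N per mm, for up to 2.5 mm, each book differently; then it firms and the force climbs by some 60 N per 0.1 rad turned on both knobs. Held firmly: 70 to 230 N between platen and book in all; 270 N crushes it
- platen_right (a point): the like point near its right end, 155 mm right of the middle
- knob_left (a point): wing knob on the left screw: upright steel bar 76 mm long, 14 thick, 22 high on a 13 mm shank; this point is the bar's centre, on the screw's axis, about 217 mm above the bench; x along the bar, z up. Clockwise from above lowers: 12 mm a full turn, 3 mm a quarter, the knob sinking as much. 28 mm free between bar and boss at the start, about 22 mm once the book is held
- knob_right (a point): the like wing knob on the right screw. Feel of both: an even drag of about 0.25 N m while the platen is free; every 10 N of thrust in a screw pushes its knob back counter-clockwise with about 0.02 N m more. With 70 to 230 N in all on the book, a knob turns with 0.06 to 0.23 N m on top of its free drag. Screws stay where they are left
- tape_roll_centre (a point): roll of brown packing tape lying flat, 100 mm across, 48 mm high; not to be disturbed (point: its middle)
- glue_pot_centre (a point): glue jar, 72 mm across, 85 mm high; not to be disturbed (point: its middle)
- glue_brush_centre (a point): glue brush lying flat; not to be disturbed (point: its middle)
- bone_folder_centre (a point): ivory-coloured bone folder, 150 x 24 x 6 mm, lying flat; not to be disturbed (point: its middle)
- spare_book_centre (a point): finished book lying flat, 148 x 210 x 22 mm; not to be disturbed (point: its middle)
- iron_weight_centre (a point): dark iron paper weight, 110 x 60 x 45 mm; not to be disturbed (point: its middle)
- knife_centre (a point): grey cutter knife, 135 x 20 x 12 mm, lying flat; not to be disturbed (point: its middle)

How it is judged:
By the outcome, as a careful person would: the job done as asked, in the order asked, and still so for the second after the job is handed in, with the robot touching nothing.
It also fails if it takes over 72 s, if anything falls off the work surface, if the arm or the gripper's body presses on something with over 40 N, if the wrist force passes 120 N, or if a joint passes its speed limit or range.

## Working session

There is one attempt and no reset: what is moved stays moved. The work goes in short steps, Python scripts to look and compute and a shell command to move; the robot and the scene stay as the last step left them, time stands still between calls to the robot, and variables do not carry over. Pictures are saved under pics/ and viewed, at most 10 in all, crops included, and the job is handed in when it is done.

```bash
mkdir -p pics; ls
cat > h.py <<'E'
import numpy as np, cv2
from workcell import bot
def ray(im,px):
    f=im["frame"].shape[0]/2/np.tan(np.radians(im["vertical_fov"])/2)
    d=np.array([(px[0]-im["cx"])/f,(px[1]-im["cy"])/f,1.0]); P=np.array(im["pose"])
    return P[:3,3],P[:3,:3]@d
def atz(im,px,z):
    o,d=ray(im,px); return (o+d*(z-o[2])/d[2]).round(1)
def proj(im,p):
    f=im["frame"].shape[0]/2/np.tan(np.radians(im["vertical_fov"])/2); P=np.array(im["pose"])
    c=P[:3,:3].T@(np.array(p,float)-P[:3,3]); return np.array([im["cx"]+f*c[0]/c[2],im["cy"]+f*c[1]/c[2]])
def save(im,n): cv2.imwrite(f"pics/{n}.png",im["frame"][:,:,::-1])
E
python3 - <<'E'
from h import *
H=dict(fence=50,board=41,book_centre=56,knob_left=217,knob_right=217,platen_left=100,platen_right=100,tape_roll_centre=24,glue_pot_centre=42,glue_brush_centre=8,bone_folder_centre=3,spare_book_centre=11,iron_weight_centre=22,knife_centre=6)
for c in ("scene","top"):
    im=bot.get_image(c); save(im,c+"0"); print(c,np.array(im["pose"]).round(2).tolist(),im["vertical_fov"])
    for q,z in H.items():
        r=bot.regions_of(q,c)[:2]
        print(q,[(round(float(a["conf"]),2),np.round(a["xy"]).tolist(),int(a["pixels"].sum()),atz(im,a["xy"],z).tolist()) for a in r])
s=bot.read_state();print(s)
E
```

```text
pics
scene [[0.67, 0.49, -0.56, 1623.47], [0.75, -0.42, 0.51, -974.04], [0.01, -0.76, -0.65, 1404.0], [0.0, 0.0, 0.0, 1.0]] 42.13164025614416
fence [(0.56, [340.0, 237.0], 4808, [640.3, 5.7, 50.0])]
board [(0.71, [335.0, 250.0], 598, [674.4, -49.6, 41.0]), (0.37, [344.0, 233.0], 1224, [631.2, 38.0, 41.0])]
book_centre [(0.6, [319.0, 215.0], 272, [503.2, 25.3, 56.0])]
knob_left [(0.46, [365.0, 181.0], 125, [609.4, 157.9, 217.0])]
knob_right [(0.64, [317.0, 220.0], 132, [653.4, -117.6, 217.0])]
platen_left [(0.77, [344.0, 232.0], 1190, [671.7, -1.5, 100.0]), (0.31, [382.0, 196.0], 132, [622.7, 250.4, 100.0])]
platen_right [(0.91, [344.0, 234.0], 1165, [676.4, -8.0, 100.0])]
tape_roll_centre []
glue_pot_centre []
glue_brush_centre [(0.7, [254.0, 261.0], 404, [496.2, -284.8, 8.0])]
bone_folder_centre [(0.65, [346.0, 189.0], 156, [410.2, 259.5, 3.0]), (0.54, [193.0, 268.0], 224, [376.6, -469.3, 3.0])]
spare_book_centre [(0.74, [411.0, 182.0], 1177, [567.6, 501.1, 11.0])]
iron_weight_centre []
knife_centre [(0.66, [192.0, 267.0], 199, [373.4, -469.8, 6.0])]
top [[-0.0, -1.0, 0.09, 445.31],
[... 1320 characters left out ...]
 6.0])]
{'t': 1.5, 'qpos': array([-8.33135258e+01,  2.05578849e+01,  8.65389763e+01, -6.96014719e-04,
        7.29093734e+01, -6.59562840e+00]), 'joint_vel': array([-0.06000499,  0.07330794,  0.08014877,  0.03711776,  0.07544728,
       -0.08716093]), 'joint_efforts': array([ 1.18089338e-03, -5.27581072e+01, -2.79042149e+01, -1.86525708e-04,
        1.76387231e-03, -2.43191323e-06]), 'position': array([ 137.82400007, -583.9295376 ,  256.26890762]), 'tool_rot': array([-1.79993730e+02, -5.52590159e-05,  1.32823072e+01]), 'ft_force': array([-0.4582411 , -0.39392178, -0.69507255]), 'ft_torque': array([ 0.03695423, -0.01653447,  0.01056656]), 'gripper_force': 0.0, 'finger_gap': 85.66908135959882}
```

Run:
```python
import cv2
a=cv2.imread("pics/top0.png")[145:260,215:425]; cv2.imwrite("pics/topc.png",cv2.resize(a,None,fx=3.8,fy=3.8,interpolation=cv2.INTER_CUBIC))
a=cv2.imread("pics/scene0.png")[150:290,240:440]; cv2.imwrite("pics/scenec.png",cv2.resize(a,None,fx=4,fy=4,interpolation=cv2.INTER_CUBIC))
```

```text
(no output)
```

View pics/topc.png

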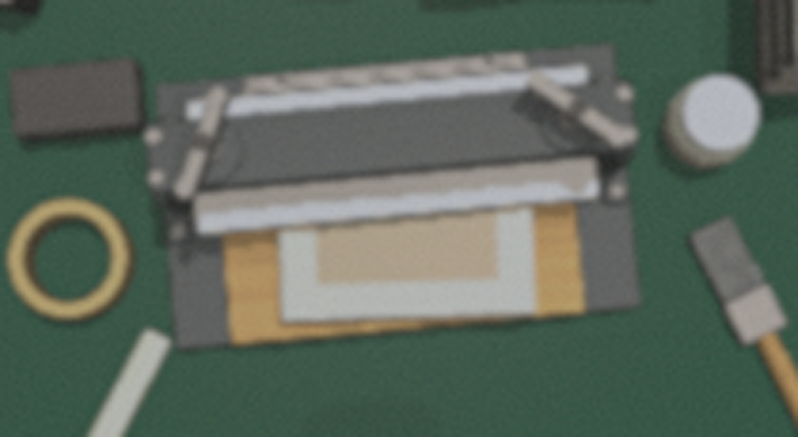

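View pics/scenec.png

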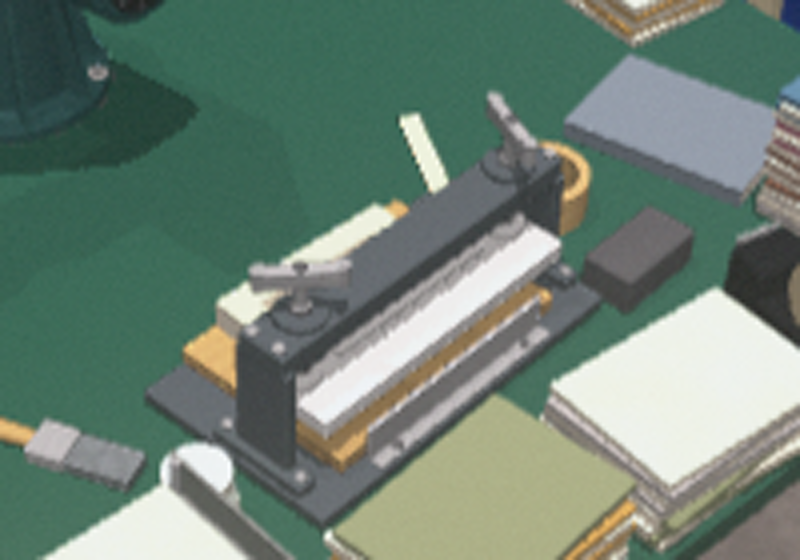

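The pictures show the press centred near (318,188) in top view, yawed about +5°, with the book on the board. The knob bars in the top view are about (267.6,182.4) and (368,174). I'll compute a rough press pose and move in for a wrist view.

Run:
```python
from h import *
im=bot.get_image("top")
c=lambda x,y:(215+x/3.8-.4,145+y/3.8-.4)
L=atz(im,c(200,142),217);R=atz(im,c(582,110),217)
print(L,R,np.linalg.norm(L-R),(L+R)/2,"yaw",np.degrees(np.arctan2(-(L-R)[0],(L-R)[1])))
print("bars",[atz(im,c(*p),228).tolist() for p in((178,192),(222,95),(532,78),(632,142))])
a,b=atz(im,c(282,323),71),atz(im,c(535,308),71);print("spine",a,b,np.linalg.norm(a-b),np.degrees(np.arctan2(-(a-b)[0],(a-b)[1])))
a,b=atz(im,c(230,344),41),atz(im,c(585,313),41);print("board",a,b,np.linalg.norm(a-b),np.degrees(np.arctan2(-(a-b)[0],(a-b)[1])))
a,b=atz(im,c(178,348),10),atz(im,c(638,303),10);print("base",a,b,np.linalg.norm(a-b),np.degrees(np.arctan2(-(a-b)[0],(a-b)[1])))
w=bot.get_image("wrist");P=np.array(w["pose"]);print(P.round(2).tolist(),w["vertical_fov"],atz(w,(320,200),0))
```

```text
[619.6 159.9 217. ] [ 642.9 -125.3  217. ] 286.15018783848456 [631.25  17.3  217.  ] yaw 4.670523867706503
bars [[580.9, 174.4, 228.0], [653.2, 142.5, 228.0], [665.2, -87.4, 228.0], [617.2, -160.8, 228.0]]
spine [489.2 109.6  71. ] [501.1 -99.2  71. ] 209.13882948893064 3.261891758941301
board [472.5 155.7  41. ] [ 498.  -143.3   41. ] 300.08540451011606 4.874633791154616
base [469.8 203.9  10. ] [ 507.7 -192.1   10. ] 397.80951471778553 5.466959634620181
[[0.23, -0.93, -0.28, 210.04], [-0.97, -0.22, -0.07, -566.71], [0.0, 0.29, -0.96, 373.39], [0.0, 0.0, 0.0, 1.0]] 69.22486120087818 [  98.9 -596.1    0. ]
```

```bash
R='{"x":20,"y":36}'; 
python3 -m inch '[{"x":20,"y":36,"turn":-4},{"x":20,"y":36,"turn":-4.3},{"x":20,"y":36},{"x":20,"y":36},{"x":20,"y":36}]'
python3 -m inch '[{"x":20,"y":36},{"x":20,"y":36},{"x":20,"y":36},{"x":20,"y":36},{"x":20,"y":36}]'
python3 -m inch '[{"x":20,"y":36},{"x":20,"y":36},{"x":20,"y":36},{"x":20,"y":36},{"x":20,"y":36}]'
python3 -m inch '[{"x":20,"y":36},{}]'
python3 - <<'E'
from h import *
w=bot.get_image("wrist");save(w,"w1");print(np.array(w["pose"]).round(3).tolist())
for q,z in dict(board=41,book_centre=71,knob_left=217,knob_right=217,platen_left=97,platen_right=97).items():
    r=bot.regions_of(q,"wrist")[:2]
    print(q,[(round(float(a["conf"]),2),np.round(a["xy"]).tolist(),int(a["pixels"].sum()),atz(w,a["xy"],z).tolist()) for a in r])
E
```

```text
[[0.23, -0.932, -0.281, 210.036], [-0.973, -0.22, -0.067, -566.712], [0.001, 0.289, -0.957, 373.393], [0.0, 0.0, 0.0, 1.0]]
board []
book_centre []
knob_left []
knob_right []
platen_left []
platen_right []validation failed for argument at $[0]...
validation failed for argument at $[0]...
validation failed for argument at $[0]...
validation failed for argument at $[0]...
```

View pics/w1.png

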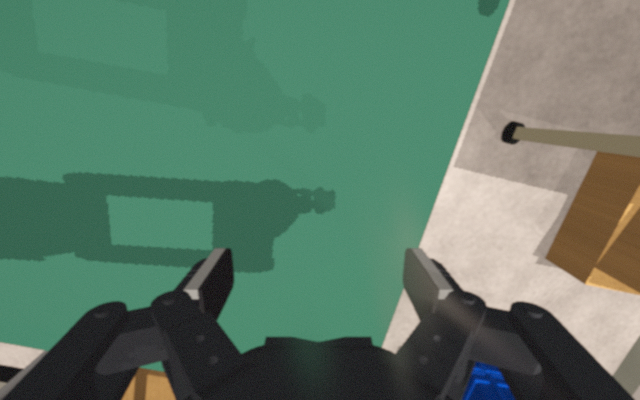

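The arm hasn't moved: the picture shows only bare bench and the open fingers, so every row probably needs all its keys. I'll send the moves again in full.

```bash
python3 -m inch '[{"x":20,"y":36,"z":0,"turn":-4,"grip":0},{"x":20,"y":36,"z":0,"turn":-4.3,"grip":0},{"x":20,"y":36,"z":0,"turn":0,"grip":0},{"x":20,"y":36,"z":0,"turn":0,"grip":0},{"x":20,"y":36,"z":0,"turn":0,"grip":0}]' && python3 -m inch '[{"x":20,"y":36,"z":0,"turn":0,"grip":0},{"x":20,"y":36,"z":0,"turn":0,"grip":0},{"x":20,"y":36,"z":0,"turn":0,"grip":0},{"x":20,"y":36,"z":0,"turn":0,"grip":0},{"x":20,"y":36,"z":0,"turn":0,"grip":0}]' && python3 -m inch '[{"x":20,"y":36,"z":0,"turn":0,"grip":0},{"x":20,"y":36,"z":0,"turn":0,"grip":0},{"x":20,"y":36,"z":0,"turn":0,"grip":0},{"x":20,"y":36,"z":0,"turn":0,"grip":0},{"x":20,"y":36,"z":0,"turn":0,"grip":0}]'
python3 - <<'E'
from h import *
s=bot.read_state();print(s["t"],s["position"],s["tool_rot"])
w=bot.get_image("wrist");save(w,"w2");print(np.array(w["pose"]).round(3).tolist())
for q,z in dict(board=41,book_centre=71,knob_left=217,knob_right=217,platen_left=97,platen_right=97).items():
    r=bot.regions_of(q,"wrist")[:2]
    print(q,[(round(float(a["conf"]),2),np.round(a["xy"]).tolist(),int(a["pixels"].sum()),atz(w,a["xy"],z).tolist()) for a in r])
E
```

```text
t: 2.37
position: [238.3, -402.3, 256.3]
tool_rot: [180.0, -0.0, 4.9]
ft_force: [1.0, 0.5, -0.2]
finger_gap: 85.2
gripper_force: 0.0
t: 2.78
position: [338.4, -222.2, 256.6]
tool_rot: [180.0, -0.0, 4.9]
ft_force: [1.1, -0.9, -1.5]
finger_gap: 85.1
gripper_force: 0.0
t: 3.2
position: [438.5, -41.9, 256.6]
tool_rot: [180.0, -0.1, 5.0]
ft_force: [1.1, -1.3, -0.7]
finger_gap: 85.5
gripper_force: 0.0
3.2 [438.50532737 -41.91059583 256.63673624] [ 1.79981821e+02 -5.30570788e-02  4.98522123e+00]
[[0.087, -0.954, -0.287, 512.281], [-0.996, -0.083, -0.027, -35.109], [0.002, 0.288, -0.958, 373.838], [0.0, 0.0, 0.0, 1.0]]
board [(0.87, [230.0, 122.0], 7053, [492.4, 61.3, 41.0]), (0.31, [271.0, 34.0], 28405, [584.1, 18.6, 41.0])]
book_centre [(0.7, [46.0, 60.0], 5777, [535.9, 227.2, 71.0]), (0.63, [278.0, 77.0], 19822, [540.4, 5.9, 71.0])]
knob_left [(0.26, [270.0, 35.0], 27747, [545.3, -9.0, 217.0])]
knob_right []
platen_left [(0.94, [270.0, 22.0], 13570, [580.5, 10.8, 97.0])]
platen_right [(0.66, [267.0, 19.0], 13501, [582.5, 14.0, 97.0])]
```

View pics/w2.png

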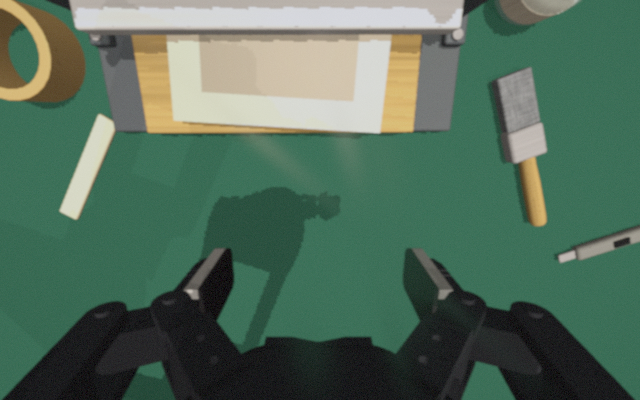

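The wrist view shows the press square to the image (front edge on row about 131), the book spine from (175,122) to (380,132), and the board front from (147,132) to (415,132).

Run:
```python
from h import *
w=bot.get_image("wrist")
a,b=atz(w,(147,132),41),atz(w,(415,131.5),41);yaw=np.arctan2(-(a-b)[0],(a-b)[1]);m=(a+b)/2
u=np.array([np.cos(yaw),np.sin(yaw)]);o=m[:2]+145*u;print("board",a,b,np.linalg.norm(a-b),np.degrees(yaw),"origin",o)
a,b=atz(w,(175,122),71),atz(w,(380,132),71)
for z in (71,41): 
  a,b=atz(w,(175,122),z),atz(w,(380,132),z);print("spine",z,a,b,np.linalg.norm(a-b),np.degrees(np.arctan2(-(a-b)[0],(a-b)[1])),"press",[(round((p[:2]-o)@u,1),round((p[:2]-o)@np.array([-u[1],u[0]]),1)) for p in(a,b)])
a,b=atz(w,(117,131.5),10),atz(w,(450,130.5),10);print("base",a,b,np.degrees(np.arctan2(-(a-b)[0],(a-b)[1])))
a,b=atz(w,(75,30),86),atz(w,(465,29),86);print("platen front",a,b,np.linalg.norm(a-b),np.degrees(np.arctan2(-(a-b)[0],(a-b)[1])))
```

```text
board [472.2 149.9  41. ] [ 498.4 -149.    41. ] 300.04607979442085 5.009442724276899 origin [629.7461465   13.11138855]
spine 71 [488.1 104.   71. ] [ 496.  -103.6   71. ] 207.7502587242673 2.179279188873566 press [(np.float64(-133.2), np.float64(102.9)), (np.float64(-143.4), np.float64(-104.6))]
spine 41 [485.8 118.1  41. ] [ 494.5 -110.    41. ] 228.26585377581114 2.1842690695560663 press [(np.float64(-134.2), np.float64(117.2)), (np.float64(-145.5), np.float64(-110.8))]
base [466. 204.  10.] [ 502.1 -201.8   10. ] 5.083654743714093
platen front [560.7 180.1  86. ] [ 591.  -161.9   86. ] 343.3396132111761 5.062985612827022
```

The wrist camera sits 74 mm ahead of the tool and only 117 mm above it, so it could hit the beam during the push. I'll turn the tool half round so the camera faces the robot, while going to the start of the push.

```bash
for i in 1; do python3 -m inch '[{"x":4,"y":8,"z":0,"turn":7.1,"grip":0},{"x":4,"y":8,"z":0,"turn":7.1,"grip":0},{"x":4,"y":8,"z":0,"turn":7.1,"grip":0},{"x":4,"y":8,"z":0,"turn":7.1,"grip":0},{"x":4,"y":8,"z":0,"turn":7.1,"grip":0}]'
python3 -m inch '[{"x":0,"y":0,"z":-10,"turn":7.1,"grip":0},{"x":0,"y":0,"z":-10,"turn":7.1,"grip":0},{"x":0,"y":0,"z":-10,"turn":7.1,"grip":0},{"x":0,"y":0,"z":-10,"turn":7.1,"grip":0},{"x":0,"y":0,"z":-10,"turn":7.1,"grip":0}]'
python3 -m inch '[{"x":0,"y":0,"z":-5,"turn":7.1,"grip":0},{"x":0,"y":0,"z":-5,"turn":7.1,"grip":0},{"x":0,"y":0,"z":-5,"turn":7.1,"grip":0},{"x":0,"y":0,"z":-5,"turn":7.1,"grip":0},{"x":0,"y":0,"z":-5,"turn":7.1,"grip":0}]'
python3 -m inch '[{"x":0,"y":0,"z":-5,"turn":7.1,"grip":0},{"x":0,"y":0,"z":-5,"turn":7.1,"grip":0},{"x":0,"y":0,"z":-5,"turn":7.1,"grip":0},{"x":0,"y":0,"z":-5,"turn":7.1,"grip":0},{"x":0,"y":0,"z":-5,"turn":7.1,"grip":0}]'
python3 -m inch '[{"x":0,"y":0,"z":-5,"turn":7.1,"grip":0},{"x":0,"y":0,"z":-5,"turn":7.1,"grip":0},{"x":0,"y":0,"z":-5,"turn":7.1,"grip":0},{"x":0,"y":0,"z":-5,"turn":7.1,"grip":0},{"x":0,"y":0,"z":-5,"turn":7.1,"grip":0}]'; done | grep -v gap
```

```text
t: 4.02
position: [457.6, -5.2, 256.3]
tool_rot: [-180.0, 0.0, 40.6]
ft_force: [-0.2, 0.8, 0.5]
gripper_force: 0.0
t: 4.43
position: [457.5, -5.6, 205.9]
tool_rot: [180.0, 0.0, 76.2]
ft_force: [-0.2, -0.9, -0.7]
gripper_force: 0.0
t: 4.85
position: [457.5, -5.6, 181.1]
tool_rot: [-180.0, 0.0, 111.7]
ft_force: [0.6, -0.7, 0.6]
gripper_force: 0.0
t: 5.27
position: [457.6, -5.6, 156.1]
tool_rot: [-180.0, 0.0, 147.2]
ft_force: [-0.3, 0.1, -0.4]
gripper_force: 0.0
t: 5.68
position: [457.6, -5.6, 131.2]
tool_rot: [-180.0, 0.0, -177.3]
ft_force: [-0.1, 0.0, -0.2]
gripper_force: 0.0
```

```bash
python3 -m inch '[{"x":0,"y":2.5,"z":-20,"turn":2.3,"grip":0},{"x":0,"y":2.5,"z":-20,"turn":0,"grip":0},{"x":0,"y":0,"z":-18,"turn":0,"grip":0},{"x":5,"y":0.4,"z":-3,"turn":0,"grip":0},{"x":5,"y":0.4,"z":0,"turn":0,"grip":0}]'
python3 -m inch '[{"x":5,"y":0.4,"z":0,"turn":0,"grip":0},{"x":3,"y":0.3,"z":0,"turn":0,"grip":0},{"x":3,"y":0.3,"z":0,"turn":0,"grip":0},{"x":3,"y":0.3,"z":0,"turn":0,"grip":0},{"x":3,"y":0.3,"z":0,"turn":0,"grip":0}]'
python3 -m inch '[{"x":3,"y":0.3,"z":0,"turn":0,"grip":0},{"x":3,"y":0.3,"z":0,"turn":0,"grip":0},{"x":3,"y":0.3,"z":0,"turn":0,"grip":0},{"x":3,"y":0.3,"z":0,"turn":0,"grip":0},{"x":3,"y":0.3,"z":0,"turn":0,"grip":0}]'
```

```text
t: 6.1
position: [467.0, 0.8, 69.5]
tool_rot: [180.0, -0.2, -175.4]
ft_force: [0.1, -0.0, 0.5]
finger_gap: 85.2
gripper_force: 0.0
t: 6.52
position: [483.0, 3.4, 70.6]
tool_rot: [180.0, -0.2, -175.2]
ft_force: [-5.8, -2.1, 2.6]
finger_gap: 85.3
gripper_force: 2.9
t: 6.93
position: [497.7, 5.0, 70.5]
tool_rot: [180.0, -0.2, -175.2]
ft_force: [-5.5, -2.7, 3.0]
finger_gap: 85.7
gripper_force: 2.9
```

```bash
python3 -m inch '[{"x":3,"y":0.3,"z":0,"turn":0,"grip":0},{"x":3,"y":0.3,"z":0,"turn":0,"grip":0},{"x":3,"y":0.3,"z":0,"turn":0,"grip":0},{"x":3,"y":0.3,"z":0,"turn":0,"grip":0},{"x":3,"y":0.3,"z":0,"turn":0,"grip":0}]'
python3 -m inch '[{"x":2,"y":0.2,"z":0,"turn":0,"grip":0},{"x":2,"y":0.2,"z":0,"turn":0,"grip":0},{"x":2,"y":0.2,"z":0,"turn":0,"grip":0},{"x":1.5,"y":0.1,"z":0,"turn":0,"grip":0},{"x":1.5,"y":0.1,"z":0,"turn":0,"grip":0}]'
python3 -m inch '[{"x":1,"y":0.1,"z":0,"turn":0,"grip":0},{"x":1,"y":0.1,"z":0,"turn":0,"grip":0},{"x":1,"y":0.1,"z":0,"turn":0,"grip":0},{"x":1,"y":0.1,"z":0,"turn":0,"grip":0}]'
python3 - <<'E'
from h import *
w=bot.get_image("top");save(w,"t3")
a=cv2.imread("pics/t3.png")[145:260,215:425]; cv2.imwrite("pics/t3c.png",cv2.resize(a,None,fx=3.8,fy=3.8,interpolation=cv2.INTER_CUBIC))
E
```

```text
t: 7.35
position: [512.1, 6.8, 70.4]
tool_rot: [180.0, -0.3, -175.2]
ft_force: [-6.4, -1.7, 3.7]
finger_gap: 85.2
gripper_force: 3.3
t: 7.77
position: [521.1, 7.6, 70.4]
tool_rot: [180.0, -0.3, -175.2]
ft_force: [-7.6, -0.8, 4.1]
finger_gap: 85.4
gripper_force: 3.3
t: 8.1
position: [525.0, 8.0, 70.4]
tool_rot: [180.0, -0.3, -175.2]
ft_force: [-6.1, -1.5, 4.3]
finger_gap: 85.5
gripper_force: 3.3
```

View pics/t3c.png

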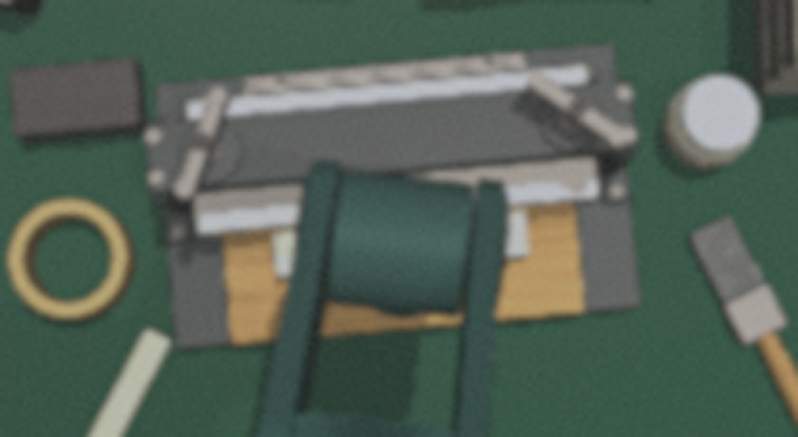

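Spine at rows 277 (left) and 257 (right), about square, several mm still to go. Continue gently.

```bash
python3 -m inch '[{"x":1,"y":0.1,"z":0,"turn":0,"grip":0},{"x":1,"y":0.1,"z":0,"turn":0,"grip":0},{"x":1,"y":0.1,"z":0,"turn":0,"grip":0},{"x":1,"y":0.1,"z":0,"turn":0,"grip":0},{"x":1,"y":0.1,"z":0,"turn":0,"grip":0}]' | grep -E 'pos|force:'
python3 -m inch '[{"x":0.5,"y":0,"z":0,"turn":0,"grip":0},{"x":0.5,"y":0,"z":0,"turn":0,"grip":0}]'| grep -E 'pos|force:'
```

```text
position: [530.0, 8.5, 70.4]
ft_force: [-6.0, -0.6, 3.5]
gripper_force: 3.3
position: [531.1, 8.6, 70.4]
ft_force: [-6.8, -0.2, 4.3]
gripper_force: 3.3
```

```bash
python3 -m inch '[{"x":0.5,"y":0,"z":0,"turn":0,"grip":0},{"x":0.5,"y":0,"z":0,"turn":0,"grip":0}]'| grep -E 'pos|force:'
```

```text
position: [532.0, 8.6, 70.4]
ft_force: [-6.1, 0.3, 3.9]
gripper_force: 3.3
```

```bash
python3 -m inch '[{"x":0.5,"y":0,"z":0,"turn":0,"grip":0},{"x":0.5,"y":0,"z":0,"turn":0,"grip":0}]'| grep -E 'pos|force:'
```

```text
position: [533.0, 8.6, 70.4]
ft_force: [-8.3, -0.5, 4.7]
gripper_force: 4.2
```

```bash
python3 -m inch '[{"x":0.5,"y":0,"z":0,"turn":0,"grip":0},{"x":0.5,"y":0,"z":0,"turn":0,"grip":0}]'| grep -E 'pos|force:|rot'
```

```text
position: [532.9, 8.6, 70.3]
tool_rot: [180.0, -0.4, -175.2]
ft_force: [-10.2, -1.5, 6.0]
gripper_force: 4.9
```

```bash
python3 -m inch '[{"x":0.5,"y":0,"z":0,"turn":0,"grip":0}]'| grep -E 'pos|force:|rot'
```

```text
position: [533.0, 8.6, 70.2]
tool_rot: [179.9, -0.5, -175.2]
ft_force: [-10.6, -1.9, 7.5]
gripper_force: 5.4
```

```bash
python3 -m inch '[{"x":0.5,"y":0,"z":0,"turn":0,"grip":0},{"x":0.5,"y":0,"z":0,"turn":0,"grip":0}]'| grep -E 'pos|force:|rot'; python3 -c "
from h import *
s=bot.read_state();print(s['ft_torque'])"
```

```text
position: [533.1, 8.6, 70.2]
tool_rot: [179.9, -0.6, -175.2]
ft_force: [-13.1, -1.8, 9.9]
gripper_force: 6.4
[-0.20478778  1.85715312  0.12782628]
```

```bash
python3 -m inch '[{"x":0.5,"y":0,"z":0,"turn":0,"grip":0},{"x":0.5,"y":0,"z":0,"turn":0,"grip":0}]'| grep -E 'pos|force:|rot'; python3 -c "
from h import *
s=bot.read_state();print(s['ft_torque'])"
```

```text
position: [533.2, 8.6, 70.1]
tool_rot: [179.9, -0.7, -175.1]
ft_force: [-14.7, -2.0, 10.9]
gripper_force: 7.4
[-0.22459641  2.09661595  0.17212921]
```

Home at press x about -97 with the force climbing steadily and both fingers bearing. Back off, rise, go over the left knob.

```bash
python3 -m inch '[{"x":-12,"y":-1,"z":0,"turn":0,"grip":0},{"x":-12,"y":-1,"z":5,"turn":0,"grip":0},{"x":0,"y":0,"z":40,"turn":0,"grip":0},{"x":0,"y":0,"z":40,"turn":0,"grip":0},{"x":0,"y":0,"z":40,"turn":0,"grip":0}]' | grep -E 'pos|ft_'
python3 -m inch '[{"x":0,"y":0,"z":40,"turn":0,"grip":0},{"x":0,"y":0,"z":40,"turn":-5,"grip":0},{"x":20,"y":20,"z":25,"turn":-6,"grip":0},{"x":25,"y":32,"z":0,"turn":-6,"grip":0},{"x":25,"y":32,"z":0,"turn":-6,"grip":0}]' | grep -E 'pos|ft_'
python3 -m inch '[{"x":25,"y":32,"z":0,"turn":-6,"grip":0},{"x":13,"y":32,"z":0,"turn":0,"grip":0},{"x":0,"y":0,"z":0,"turn":0,"grip":0}]' | grep -E 'pos|ft_|rot'
python3 - <<'E'
from h import *
w=bot.get_image("wrist");save(w,"w4");print(bot.read_state()["position"])
r=bot.regions_of("knob_left","wrist")[:2]
for a in r: 
    p=a["pixels"]; q=cv2.minAreaRect(np.argwhere(p)[:,::-1].astype(np.float32)); print(a["conf"],a["xy"],p.sum(),q, atz(w,a["xy"],222), [atz(w,c,228).tolist() for c in cv2.boxPoints(q)])
t=bot.get_image("top");save(t,"t4")
a=cv2.imread("pics/w4.png");b=cv2.resize(cv2.imread("pics/t4.png")[145:260,215:425],(640,350));cv2.imwrite("pics/wt4.png",cv2.resize(np.vstack([a,b]),None,fx=.8,fy=.8))
E
```

```text
position: [514.2, 6.3, 197.0]
ft_force: [1.8, -0.5, -0.2]
position: [587.0, 90.6, 304.5]
ft_force: [0.1, -0.6, -0.6]
position: [625.4, 159.8, 300.8]
tool_rot: [179.7, 0.1, 156.0]
ft_force: [0.8, -1.2, -0.2]
[623.95986595 157.12935489 300.52972468]
0.64 [311.7, 206.9] 2326 ((309.6881408691406, 206.11660766601562), (120.76825714111328, 21.62584114074707), 84.92039489746094) [617.2 159.4 222. ] [[573.2, 166.5, 228.0], [577.7, 179.8, 228.0], [660.9, 151.1, 228.0], [655.8, 136.0, 228.0]]
```

View pics/wt4.png

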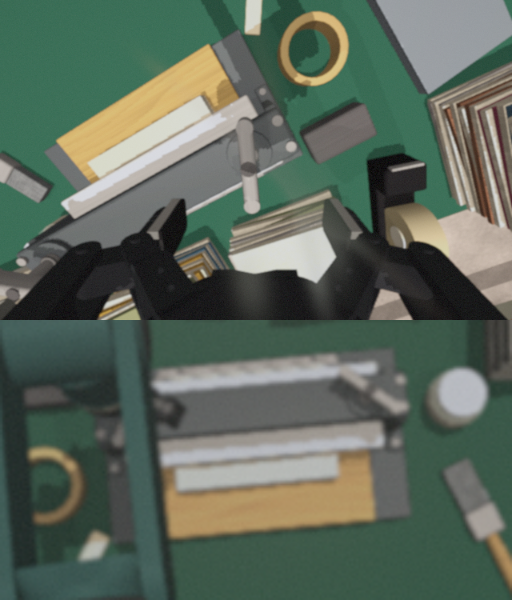

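The wrist view shows the left bar from (304,152) to (314,260) full-scale, centred near (617.5,158.5), with its axis at about 160° yaw. The top view shows the book's spine parallel to the platen, fully in. Go down and grip.

```bash
python3 -m inch '[{"x":-3,"y":0.5,"z":0,"turn":4,"grip":0},{"x":-3,"y":0.5,"z":-25,"turn":0,"grip":0},{"x":0,"y":0,"z":-25,"turn":0,"grip":0},{"x":0,"y":0,"z":-27,"turn":0,"grip":0},{"x":0,"y":0,"z":0,"turn":0,"grip":0.6}]' | grep -E 'pos|ft_|rot|gap'
python3 -m inch '[{"x":0,"y":0,"z":0,"turn":0,"grip":1},{"x":0,"y":0,"z":0,"turn":0,"grip":1},{"x":0,"y":0,"z":0,"turn":0,"grip":1},{"x":0,"y":0,"z":0,"turn":0,"grip":1}]' 
python3 -c "
from h import *
s=bot.read_state();print(s['ft_torque'],s['position'])"
```

```text
position: [613.0, 153.0, 218.6]
tool_rot: [-179.7, -0.5, 159.7]
ft_force: [-1.8, -0.2, -0.4]
finger_gap: 75.3
t: 11.63
position: [618.5, 155.0, 225.4]
tool_rot: [179.9, 0.2, 159.8]
ft_force: [-0.6, -0.3, 0.5]
finger_gap: 25.4
gripper_force: 0.0
[ 0.03004781 -0.00699142  0.02974628] [618.46175817 155.04269664 225.38527977]
```

```bash
python3 -m inch '[{"x":-0.5,"y":2,"z":-2,"turn":0,"grip":1},{"x":0,"y":0,"z":0,"turn":0,"grip":1},{"x":0,"y":0,"z":0,"turn":0,"grip":1},{"x":0,"y":0,"z":0,"turn":0,"grip":1}]' 
python3 -c "
from h import *
s=bot.read_state();print(s['ft_torque'],s['position'])"
```

```text
t: 11.97
position: [618.4, 157.3, 223.8]
tool_rot: [179.9, 0.2, 159.8]
ft_force: [-0.7, -1.7, 8.6]
finger_gap: 13.4
gripper_force: 58.5
[-0.21348023  0.11807953  0.01602105] [618.44982939 157.25090864 223.78282592]
```

```bash
cat > tq.py <<'E'
from h import *
s=bot.read_state();P=s['position'];print('T',s['ft_torque'].round(3),P.round(1),s['ft_force'].round(1),'yaw',s['tool_rot'][2].round(1))
E
python3 -m inch '[{"x":0,"y":0,"z":-0.2,"turn":-7,"grip":1},{"x":0,"y":0,"z":-0.2,"turn":-7,"grip":1},{"x":0,"y":0,"z":-0.2,"turn":-7,"grip":1}]' >/dev/null; python3 tq.py
python3 -m inch '[{"x":0,"y":0,"z":-0.2,"turn":-7,"grip":1},{"x":0,"y":0,"z":-0.2,"turn":-7,"grip":1},{"x":0,"y":0,"z":-0.3,"turn":-7,"grip":1}]' >/dev/null; python3 tq.py
python3 -m inch '[{"x":0,"y":0,"z":-0.2,"turn":-6,"grip":1},{"x":0,"y":0,"z":-0.2,"turn":-6,"grip":1},{"x":0,"y":0,"z":-0.3,"turn":-6,"grip":1}]'; python3 tq.py
```

```text
T [-0.443  0.157  0.225] [618.3 156.9 223.1] [-1.1 -3.7  7.9] yaw 138.5
T [-0.547  0.373  0.216] [618.  156.6 222.4] [-2.3 -3.2 10.6] yaw 117.5
t: 12.72
position: [617.6, 156.5, 221.7]
tool_rot: [179.9, 0.1, 99.5]
ft_force: [-2.1, -4.2, 11.6]
finger_gap: 13.1
gripper_force: 59.3
T [-0.636  0.542  0.227] [617.6 156.5 221.7] [-2.1 -4.2 11.6] yaw 99.5
```

Left knob: drag 0.22 N m, its axis at (617.6,156.5). Now the right knob, expected at (642,-122.5).

```bash
python3 -m inch '[{"x":0,"y":0,"z":0,"turn":0,"grip":0},{"x":0,"y":0,"z":0,"turn":0,"grip":0},{"x":0,"y":0,"z":0,"turn":0,"grip":0},{"x":0,"y":0,"z":35,"turn":0,"grip":0},{"x":0,"y":-10,"z":30,"turn":-4.5,"grip":0}]' | grep -E 'pos|ft_|gap'
python3 -m inch '[{"x":4,"y":-40,"z":0,"turn":-7,"grip":0},{"x":4,"y":-40,"z":0,"turn":-7,"grip":0},{"x":4,"y":-40,"z":0,"turn":-7,"grip":0},{"x":4,"y":-40,"z":0,"turn":-7,"grip":0},{"x":4,"y":-40,"z":0,"turn":-7,"grip":0}]' | grep -E 'pos|ft_'
python3 -m inch '[{"x":4,"y":-40,"z":0,"turn":-3,"grip":0},{"x":0,"y":-29,"z":0,"turn":0,"grip":0},{"x":0,"y":0,"z":0,"turn":0,"grip":0}]' | grep -E 'pos|ft_|rot'
python3 - <<'E'
from h import *
w=bot.get_image("wrist");save(w,"w5");print(bot.read_state()["position"])
r=bot.regions_of("knob_right","wrist")[:2]
for a in r: 
    p=a["pixels"]; q=cv2.minAreaRect(np.argwhere(p)[:,::-1].astype(np.float32)); b=np.array([atz(w,c,228) for c in cv2.boxPoints(q)]);print(a["conf"],a["xy"],p.sum(),q, atz(w,a["xy"],222), b.mean(0),b.tolist())
E
```

```text
position: [615.4, 148.5, 283.2]
ft_force: [1.1, -0.5, 0.8]
finger_gap: 73.0
position: [636.7, -54.3, 284.2]
ft_force: [0.4, 0.6, -0.8]
position: [641.1, -127.9, 283.9]
tool_rot: [179.9, 0.1, 57.1]
ft_force: [-0.1, 0.4, -0.2]
[ 640.83771267 -124.84168099  283.80699691]
0.91 [313.9, 214.7] 2671 ((315.1116943359375, 214.51715087890625), (23.159122467041016, 129.2576141357422), 1.6060030460357666) [ 644.  -119.4  222. ] [ 644.3  -120.45  228.  ] [[613.0, -152.0, 228.0], [663.5, -80.5, 228.0], [674.8, -88.3, 228.0], [625.9, -161.0, 228.0]]
```

View pics/w5.png

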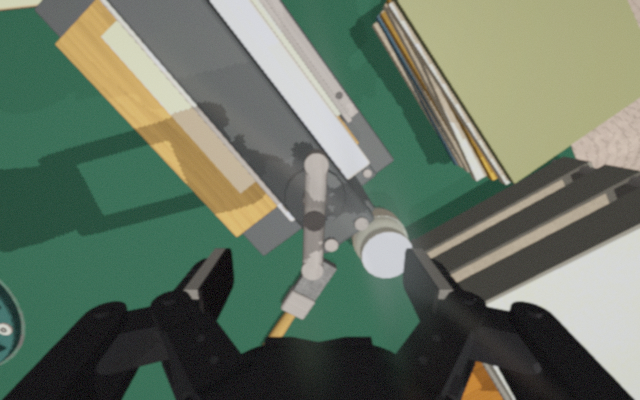

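Right bar at (316,160)–(312,272), vertical in view and centred between the fingers, yaw about 56°. Grip it.

```bash
python3 -m inch '[{"x":0,"y":0,"z":-20,"turn":-1,"grip":0},{"x":0,"y":0,"z":-20,"turn":0,"grip":0.4},{"x":0,"y":0,"z":-20,"turn":0,"grip":0.6},{"x":0,"y":0,"z":0,"turn":0,"grip":0.7},{"x":0,"y":0,"z":0,"turn":0,"grip":0.7}]' | grep -E 'pos|ft_|rot|gap'
python3 tq.py
```

```text
position: [640.0, -119.9, 223.4]
tool_rot: [-179.8, 0.0, 56.4]
ft_force: [-0.0, -0.9, 1.0]
finger_gap: 38.6
T [-0.023 -0.007  0.01 ] [ 640.  -119.9  223.4] [-0.  -0.9  1. ] yaw 56.4
```

```bash
python3 -m inch '[{"x":1.5,"y":-2,"z":0,"turn":0,"grip":0.9},{"x":0,"y":0,"z":0,"turn":0,"grip":1},{"x":0,"y":0,"z":0,"turn":0,"grip":1},{"x":0,"y":0,"z":0,"turn":0,"grip":1}]' | grep -E 'gap|gripper_f'; python3 tq.py
```

```text
finger_gap: 13.0
gripper_force: 59.7
T [ 0.668  0.783 -0.247] [ 641.7 -122.3  226. ] [-4.9  4.5  3.6] yaw 56.3
```

```bash
python3 -m inch '[{"x":0,"y":0,"z":-0.2,"turn":-7,"grip":1},{"x":0,"y":0,"z":-0.2,"turn":-7,"grip":1},{"x":0,"y":0,"z":-0.2,"turn":-7,"grip":1}]' | grep -E 'gap|gripper_f'; python3 tq.py
```

```text
finger_gap: 13.1
gripper_force: 59.3
T [0.868 0.757 0.256] [ 641.4 -122.   225.3] [-5.2  6.6  4.6] yaw 35.0
```

```bash
python3 -m inch '[{"x":0,"y":0,"z":-0.2,"turn":-7,"grip":1},{"x":0,"y":0,"z":-0.2,"turn":-7,"grip":1},{"x":0,"y":0,"z":-0.2,"turn":-7,"grip":1}]' >/dev/null; python3 tq.py
python3 -m inch '[{"x":0,"y":0,"z":-0.2,"turn":-6,"grip":1},{"x":0,"y":0,"z":-0.2,"turn":-6,"grip":1},{"x":0,"y":0,"z":-0.3,"turn":-6.5,"grip":1}]' | grep -E 't:|gap'; python3 tq.py
```

```text
T [1.028 0.78  0.241] [ 641.3 -121.7  224.6] [-5.1  6.4  3.9] yaw 14.0
t: 15.4
tool_rot: [-179.8, 0.1, -4.4]
finger_gap: 12.9
T [1.206 0.823 0.237] [ 641.3 -121.4  224. ] [-5.6  6.9  5.3] yaw -4.4
```

```bash
python3 -m inch '[{"x":0,"y":0,"z":0,"turn":0,"grip":0},{"x":0,"y":0,"z":0,"turn":0,"grip":0},{"x":0,"y":0,"z":0,"turn":0,"grip":0},{"x":0,"y":0,"z":30,"turn":0,"grip":0},{"x":0,"y":10,"z":20,"turn":7,"grip":0}]' | grep -E 'pos|ft_|gap'
python3 -m inch '[{"x":-4,"y":39,"z":0,"turn":7,"grip":0},{"x":-4,"y":39,"z":0,"turn":7,"grip":0},{"x":-4,"y":39,"z":0,"turn":7,"grip":0},{"x":-4,"y":39,"z":0,"turn":7,"grip":0},{"x":-4,"y":39,"z":0,"turn":7,"grip":0}]' | grep -E 'pos|ft_'
python3 -m inch '[{"x":-4,"y":39,"z":0,"turn":7,"grip":0},{"x":0,"y":34,"z":0,"turn":7,"grip":0},{"x":0,"y":0,"z":0,"turn":7,"grip":0},{"x":0,"y":0,"z":0,"turn":7,"grip":0},{"x":0,"y":0,"z":0,"turn":7,"grip":0}]' | grep -E 'pos|ft_|rot'
python3 -m inch '[{"x":0,"y":0,"z":-5,"turn":7,"grip":0},{"x":0,"y":0,"z":-5,"turn":7,"grip":0},{"x":0,"y":0,"z":-5,"turn":7,"grip":0},{"x":0,"y":0,"z":-10,"turn":6,"grip":0},{"x":0,"y":0,"z":-10,"turn":0,"grip":0.3}]' | grep -E 'pos|ft_|rot|gap'; python3 tq.py
```

```text
position: [642.6, -115.5, 273.4]
ft_force: [0.9, -1.0, 0.5]
finger_gap: 73.1
position: [622.6, 82.5, 273.2]
ft_force: [0.9, -0.6, -0.3]
position: [618.8, 155.2, 272.9]
tool_rot: [179.9, -0.0, 73.3]
ft_force: [-0.4, -1.1, -0.4]
position: [619.3, 154.1, 237.9]
tool_rot: [179.9, 0.0, 100.1]
ft_force: [0.4, -0.5, -0.2]
finger_gap: 75.6
T [0.015 0.002 0.041] [619.3 154.1 237.9] [ 0.4 -0.5 -0.2] yaw 100.1
```

```bash
python3 -m inch '[{"x":-1.5,"y":2.5,"z":-8,"turn":-0.6,"grip":0.4},{"x":0,"y":0,"z":-8,"turn":0,"grip":0.6},{"x":0,"y":0,"z":0,"turn":0,"grip":0.8},{"x":0,"y":0,"z":0,"turn":0,"grip":1},{"x":0,"y":0,"z":0,"turn":0,"grip":1}]' | grep -E 'gap|gripper_f'; python3 tq.py
python3 -m inch '[{"x":0,"y":0,"z":0,"turn":0,"grip":1},{"x":0,"y":0,"z":0,"turn":0,"grip":1}]' | grep -E 'gap|gripper_f'; python3 tq.py
```

```text
finger_gap: 12.9
gripper_force: 61.9
T [-0.011  0.187  0.191] [617.5 156.8 221.7] [ 2.4  1.2 -2.7] yaw 99.1
finger_gap: 13.2
gripper_force: 60.7
T [ 0.063 -0.2    0.129] [617.5 156.8 221.7] [ 2.1  1.2 -2.4] yaw 99.2
```

Turn a further 60° in stages, watching the moment (free drag 0.22).

```bash
python3 -m inch '[{"x":0,"y":0,"z":-0.2,"turn":-7,"grip":1},{"x":0,"y":0,"z":-0.2,"turn":-7,"grip":1},{"x":0,"y":0,"z":-0.2,"turn":-6,"grip":1}]' >/dev/null; python3 tq.py
python3 -m inch '[{"x":0,"y":0,"z":-0.2,"turn":-7,"grip":1},{"x":0,"y":0,"z":-0.2,"turn":-7,"grip":1},{"x":0,"y":0,"z":-0.2,"turn":-6,"grip":1}]' >/dev/null; python3 tq.py
python3 -m inch '[{"x":0,"y":0,"z":-0.2,"turn":-7,"grip":1},{"x":0,"y":0,"z":-0.2,"turn":-7,"grip":1},{"x":0,"y":0,"z":-0.2,"turn":-6,"grip":1}]' | grep -E 't:|gap'; python3 tq.py
```

```text
T [ 0.102 -0.109  0.252] [617.2 156.8 221.1] [ 1.1  1.  -1.9] yaw 78.8
T [ 0.161 -0.017  0.216] [616.9 156.9 220.4] [ 0.5  0.6 -2.1] yaw 58.8
t: 18.4
tool_rot: [-180.0, -0.0, 38.8]
finger_gap: 12.8
T [ 0.256 -0.064  0.216] [616.7 157.1 219.7] [ 1.   1.8 -1.5] yaw 38.8
```

```bash
python3 -m inch '[{"x":0,"y":0,"z":0,"turn":0,"grip":0},{"x":0,"y":0,"z":0,"turn":0,"grip":0},{"x":0,"y":0,"z":0,"turn":0,"grip":0},{"x":0,"y":0,"z":30,"turn":0,"grip":0},{"x":0,"y":-10,"z":20,"turn":-5,"grip":0}]' | grep -E 'ft_|gap'
python3 -m inch '[{"x":4,"y":-38,"z":0,"turn":-5,"grip":0},{"x":4,"y":-38,"z":0,"turn":-5,"grip":0},{"x":4,"y":-38,"z":0,"turn":-5,"grip":0},{"x":4,"y":-38,"z":0,"turn":-5,"grip":0},{"x":4,"y":-38,"z":0,"turn":-5,"grip":0}]' | grep -E 'pos|ft_'
python3 -m inch '[{"x":4,"y":-38,"z":0,"turn":-5,"grip":0},{"x":1,"y":-38,"z":0,"turn":-5,"grip":0},{"x":0,"y":-3,"z":-10,"turn":-3.2,"grip":0},{"x":0,"y":0,"z":-15,"turn":0,"grip":0},{"x":0,"y":0,"z":-10,"turn":0,"grip":0.3}]' | grep -E 'ft_|gap'; python3 tq.py
```

```text
ft_force: [1.3, -0.0, 0.7]
finger_gap: 72.4
position: [636.9, -45.1, 270.2]
ft_force: [1.5, 0.2, -0.6]
ft_force: [-0.2, 0.1, -0.2]
finger_gap: 75.4
T [-0.019 -0.007 -0.018] [ 641.6 -123.6  233.9] [-0.2  0.1 -0.2] yaw -4.0
```

```bash
python3 -m inch '[{"x":0,"y":1.5,"z":-6,"turn":-0.4,"grip":0.4},{"x":0,"y":0,"z":-5,"turn":0,"grip":0.6},{"x":0,"y":0,"z":0,"turn":0,"grip":0.8},{"x":0,"y":0,"z":0,"turn":0,"grip":1},{"x":0,"y":0,"z":0,"turn":0,"grip":1}]' | grep -E 'gap|gripper_f'; python3 tq.py
python3 -m inch '[{"x":0,"y":0,"z":0,"turn":0,"grip":1},{"x":0,"y":0,"z":0,"turn":0,"grip":1}]' | grep -E 'gap|gripper_f'; python3 tq.py
```

```text
finger_gap: 13.0
gripper_force: 61.5
T [-0.583  0.562 -0.319] [ 642.2 -121.1  224.4] [-3.7 -7.4  6.7] yaw -4.4
finger_gap: 13.0
gripper_force: 60.0
T [-0.312  0.121 -0.191] [ 642.2 -121.2  224.4] [-2.  -3.2  1.4] yaw -4.4
```

```bash
python3 -m inch '[{"x":0,"y":-0.3,"z":-0.2,"turn":-7,"grip":1},{"x":0,"y":-0.3,"z":-0.2,"turn":-7,"grip":1},{"x":0,"y":0,"z":-0.2,"turn":-6,"grip":1}]' >/dev/null; python3 tq.py
python3 -m inch '[{"x":0,"y":0,"z":-0.2,"turn":-7,"grip":1},{"x":0,"y":0,"z":-0.2,"turn":-7,"grip":1},{"x":0,"y":0,"z":-0.2,"turn":-6,"grip":1}]' >/dev/null; python3 tq.py
python3 -m inch '[{"x":0,"y":0,"z":-0.2,"turn":-7,"grip":1},{"x":0,"y":0,"z":-0.2,"turn":-7,"grip":1},{"x":0,"y":0,"z":-0.2,"turn":-6,"grip":1}]' | grep -E 't:|gap'; python3 tq.py
```

```text
T [0.002 0.093 0.249] [ 642.2 -121.2  223.7] [-1.3  0.5  1.9] yaw -24.7
T [-0.032 -0.005  0.227] [ 642.2 -121.2  223.1] [-1.1 -0.7  1.1] yaw -44.7
t: 20.98
tool_rot: [-179.9, -0.0, -64.7]
finger_gap: 12.9
T [-0.072  0.004  0.258] [ 642.3 -121.2  222.4] [ 0.1 -0.   0. ] yaw -64.7
```

```bash
python3 -m inch '[{"x":0,"y":0,"z":0,"turn":0,"grip":0},{"x":0,"y":0,"z":0,"turn":0,"grip":0},{"x":0,"y":0,"z":0,"turn":0,"grip":0},{"x":0,"y":0,"z":30,"turn":0,"grip":0},{"x":0,"y":10,"z":20,"turn":7,"grip":0}]' | grep -E 'ft_|gap'
python3 -m inch '[{"x":-4,"y":39,"z":0,"turn":7,"grip":0},{"x":-4,"y":39,"z":0,"turn":7,"grip":0},{"x":-4,"y":39,"z":0,"turn":7,"grip":0},{"x":-4,"y":39,"z":0,"turn":7,"grip":0},{"x":-4,"y":39,"z":0,"turn":7,"grip":0}]' | grep -E 'ft_'
python3 -m inch '[{"x":-4,"y":39,"z":0,"turn":7,"grip":0},{"x":-1,"y":34,"z":0,"turn":7,"grip":0},{"x":0,"y":1,"z":0,"turn":7,"grip":0},{"x":0,"y":0,"z":0,"turn":7,"grip":0},{"x":0,"y":0,"z":0,"turn":7,"grip":0}]' | grep -E 'ft_'
python3 -m inch '[{"x":0,"y":0,"z":-5,"turn":7,"grip":0},{"x":0,"y":0,"z":-5,"turn":7,"grip":0},{"x":0,"y":0,"z":-5,"turn":7,"grip":0},{"x":0,"y":0,"z":-10,"turn":5.5,"grip":0},{"x":0,"y":0,"z":-10,"turn":0,"grip":0.3}]' | grep -E 'ft_|gap'; python3 tq.py
```

```text
ft_force: [0.9, 0.1, 0.3]
finger_gap: 72.8
ft_force: [0.9, 0.1, 0.4]
ft_force: [0.1, 0.4, 0.1]
ft_force: [-0.4, -0.0, 0.3]
finger_gap: 75.3
T [ 0.015 -0.033 -0.025] [617.2 157.8 236.8] [-0.4 -0.   0.3] yaw 39.4
```

```bash
python3 -m inch '[{"x":-0.2,"y":-0.8,"z":-8.5,"turn":-0.6,"grip":0.4},{"x":0,"y":0,"z":-8,"turn":0,"grip":0.6},{"x":0,"y":0,"z":0,"turn":0,"grip":0.8},{"x":0,"y":0,"z":0,"turn":0,"grip":1},{"x":0,"y":0,"z":0,"turn":0,"grip":1}]' | grep -E 'gap|gripper_f'
python3 -m inch '[{"x":0,"y":0,"z":0,"turn":0,"grip":1},{"x":0,"y":0,"z":0,"turn":0,"grip":1}]' | grep -E 'gap|gripper_f'; python3 tq.py
python3 -m inch '[{"x":0,"y":0,"z":-0.2,"turn":-7,"grip":1},{"x":0,"y":0,"z":-0.2,"turn":-7,"grip":1},{"x":0,"y":0,"z":-0.2,"turn":-6,"grip":1}]' >/dev/null; python3 tq.py
python3 -m inch '[{"x":0,"y":0,"z":-0.2,"turn":-7,"grip":1},{"x":0,"y":0,"z":-0.2,"turn":-6,"grip":1},{"x":0,"y":0,"z":-0.2,"turn":-6,"grip":1}]' | grep t:; python3 tq.py
```

```text
finger_gap: 12.8
gripper_force: 61.9
finger_gap: 13.2
gripper_force: 59.4
T [0.137 0.123 0.122] [616.7 157.  220.6] [-1.   0.7 -1.7] yaw 38.5
T [0.303 0.134 0.313] [616.5 157.2 219.9] [-0.2  2.1 -1.9] yaw 18.2
t: 23.73
tool_rot: [-179.9, 0.0, -0.8]
T [0.376 0.171 0.377] [616.4 157.5 219.3] [-0.7  3.6 -0.1] yaw -0.8
```

The left screw has bitten (moment 0.38 against 0.22 free). I'll bring the right one up the same way, carefully.

```bash
python3 -m inch '[{"x":0,"y":0,"z":0,"turn":0,"grip":0},{"x":0,"y":0,"z":0,"turn":0,"grip":0},{"x":0,"y":0,"z":0,"turn":0,"grip":0},{"x":0,"y":0,"z":30,"turn":0,"grip":0},{"x":0,"y":-10,"z":20,"turn":7,"grip":0}]' | grep -E 'ft_|gap'
python3 -m inch '[{"x":4,"y":-38,"z":0,"turn":7,"grip":0},{"x":4,"y":-38,"z":0,"turn":7,"grip":0},{"x":4,"y":-38,"z":0,"turn":7,"grip":0},{"x":4,"y":-38,"z":0,"turn":7,"grip":0},{"x":4,"y":-38,"z":0,"turn":7,"grip":0}]' | grep -E 'ft_'
python3 -m inch '[{"x":4,"y":-38,"z":0,"turn":7,"grip":0},{"x":2,"y":-38,"z":0,"turn":7,"grip":0},{"x":0,"y":-2,"z":0,"turn":7,"grip":0},{"x":0,"y":0,"z":0,"turn":7,"grip":0},{"x":0,"y":0,"z":0,"turn":7,"grip":0}]' | grep -E 'ft_'
python3 -m inch '[{"x":0,"y":0,"z":-3,"turn":7,"grip":0},{"x":0,"y":0,"z":-5,"turn":7,"grip":0},{"x":0,"y":0,"z":-5,"turn":7,"grip":0},{"x":0,"y":0,"z":-10,"turn":7,"grip":0},{"x":0,"y":0,"z":-10,"turn":7,"grip":0}]' | grep -E 'ft_|gap'
python3 -m inch '[{"x":0,"y":0,"z":0,"turn":4,"grip":0.3}]' | grep -E 'ft_|gap'; python3 tq.py
```

```text
ft_force: [0.7, 0.4, 0.5]
finger_gap: 72.9
ft_force: [0.2, -0.8, 0.0]
ft_force: [-0.2, -0.2, 0.2]
ft_force: [0.1, -0.4, 1.2]
finger_gap: 85.4
ft_force: [-0.7, 0.2, -0.5]
finger_gap: 75.4
T [-0.003  0.003 -0.029] [ 641.6 -121.2  234.2] [-0.7  0.2 -0.5] yaw 116.0
```

```bash
python3 -m inch '[{"x":0.5,"y":0,"z":-6,"turn":-0.7,"grip":0.4},{"x":0,"y":0,"z":-5.5,"turn":0,"grip":0.6},{"x":0,"y":0,"z":0,"turn":0,"grip":0.8},{"x":0,"y":0,"z":0,"turn":0,"grip":1},{"x":0,"y":0,"z":0,"turn":0,"grip":1}]' | grep -E 'gap|gripper_f'
python3 -m inch '[{"x":0,"y":0,"z":0,"turn":0,"grip":1},{"x":0,"y":0,"z":0,"turn":0,"grip":1}]' | grep -E 'gap|gripper_f'; python3 tq.py
python3 -m inch '[{"x":0,"y":0,"z":-0.2,"turn":-5,"grip":1},{"x":0,"y":0,"z":-0.2,"turn":-5,"grip":1}]' >/dev/null; python3 tq.py
```

```text
finger_gap: 13.0
gripper_force: 60.7
finger_gap: 13.1
gripper_force: 59.4
T [-0.234  0.489  0.08 ] [ 642.6 -121.6  224.9] [-3.9 -1.   2. ] yaw 114.8
T [-0.264  0.586  0.249] [ 642.5 -121.6  224.5] [-5.2 -2.1  2.5] yaw 104.6
```

```bash
python3 -m inch '[{"x":0,"y":0,"z":-0.2,"turn":-5,"grip":1},{"x":0,"y":0,"z":-0.1,"turn":-5,"grip":1}]' >/dev/null; python3 tq.py
```

```text
T [-0.293  0.571  0.23 ] [ 642.5 -121.6  224.2] [-4.7 -2.1  2.4] yaw 94.5
```

```bash
python3 -m inch '[{"x":0,"y":0,"z":-0.2,"turn":-5,"grip":1},{"x":0,"y":0,"z":-0.1,"turn":-5,"grip":1}]' >/dev/null; python3 tq.py
```

```text
T [-0.331  0.662  0.329] [ 642.4 -121.6  223.9] [-4.6 -0.6  2.3] yaw 84.5
```

```bash
python3 -m inch '[{"x":0,"y":0,"z":-0.1,"turn":-5,"grip":1}]' >/dev/null; python3 tq.py
```

```text
T [-0.265  0.63   0.341] [ 642.3 -121.7  223.8] [-4.9 -3.   2.1] yaw 79.6
```

```bash
python3 -m inch '[{"x":0,"y":0,"z":-0.1,"turn":-4,"grip":1}]' >/dev/null; python3 tq.py;  python3 -m inch '[{"x":0,"y":0,"z":0,"turn":0,"grip":1}]' >/dev/null; python3 tq.py
```

```text
T [-0.292  0.607  0.392] [ 642.3 -121.7  223.7] [-3.9 -2.4  2.9] yaw 75.6
T [-0.297  0.635 -0.062] [ 642.3 -121.7  223.7] [-5.3 -2.7  1.9] yaw 75.6
```

Both knobs turned about 160° in equal steps, both about 0.15 N m over free drag, so roughly 75 N per screw. Let go, rise clear, and check.

```bash
python3 -m inch '[{"x":0,"y":0,"z":0,"turn":0,"grip":0},{"x":0,"y":0,"z":0,"turn":0,"grip":0},{"x":0,"y":0,"z":0,"turn":0,"grip":0},{"x":0,"y":0,"z":30,"turn":0,"grip":0},{"x":0,"y":0,"z":40,"turn":0,"grip":0}]' | grep -E 'ft_|gap'
python3 -m inch '[{"x":-35,"y":0,"z":10,"turn":0,"grip":0},{"x":-40,"y":0,"z":0,"turn":0,"grip":0},{"x":-40,"y":0,"z":0,"turn":0,"grip":0},{"x":-40,"y":0,"z":0,"turn":0,"grip":0},{"x":0,"y":0,"z":0,"turn":0,"grip":0}]'
python3 - <<'E'
from h import *
t=bot.get_image("top");s=bot.get_image("scene")
a=cv2.resize(t["frame"][140:260,160:430],(720,320));b=cv2.resize(s["frame"][150:290,240:440],(400,280));c=np.zeros((280,320,3),np.uint8)
cv2.imwrite("pics/end.png",np.vstack([a,np.hstack([b,c])])[:,:,::-1])
E
```

```text
ft_force: [0.7, 0.4, 0.5]
finger_gap: 72.6
t: 27.65
position: [479.8, -119.3, 302.2]
tool_rot: [-179.5, -0.0, 75.8]
ft_force: [0.6, 0.7, -1.4]
finger_gap: 85.6
gripper_force: 0.0
```

View pics/end.png

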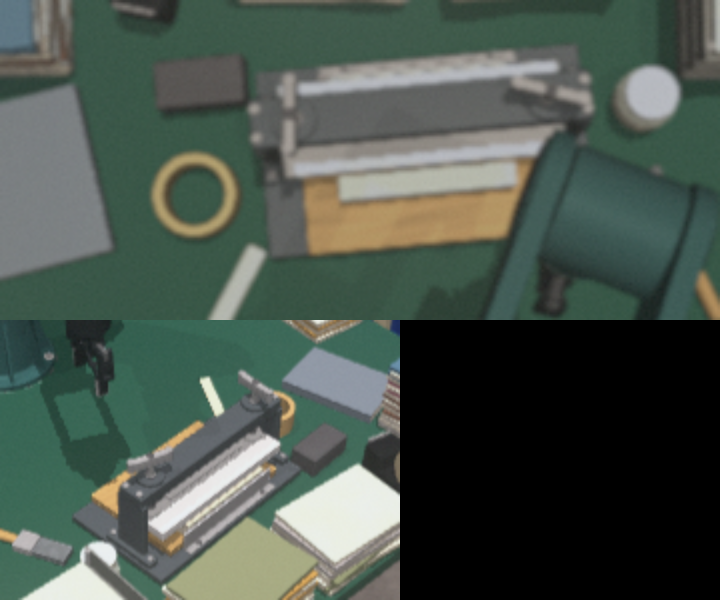

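The view shows the book's spine parallel to the platen (rows about 165–200), the bars at the expected angles, the neighbouring things undisturbed and the arm clear. Handing in.

```bash
python3 -c "
from workcell import bot
print(bot.finish_job())"
```

```text
the job is handed in; nothing more can be done
None
```

I handed the job in at about 28 s: the book is home and square against the fence, and the platen is down on it after about 160° on each knob, in equal alternating steps of 60° or less. Both screws have bitten at an estimated 75 N each, judged from knob torque and not re-checked on the left after the last right-hand turn. Everything is released, and nothing else in view was disturbed.

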